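# Hold the hidden bolt head behind the moulding-box bracket

### The job

Slide the green cover all the way open along the top of the moulding box's bracket, then reach down into the narrow gap behind the bracket and grasp the hidden square bolt head squarely between the fingers. It is askew, dragged round by the spanner hanging on the nut: turn it back until its sides are upright and hold it from turning again. Finish while still gripping the head and holding it square and still, with nothing touching the spanner; do not let go, and leave the loose things around and in the box where they are.

Things in the scene. Friction and masses are not known exactly. Their poses are not given: they have to be found in the camera images.
- box: Grey moulding box, fixed, open on top. Origin on the bench straight below the bolt head's centre; z up, x across the gap to the bracket, y along the gap. Box at x -228 to -28 mm (walls 10 mm), bracket plate at x 28 to 38 mm, both at y -230 to 100 mm and 120 mm high; the 56 mm gap is open at top and ends, its floor 12 mm up. A lug at x -278 to -228 mm carries a pin, top 142 mm up.
- cover (a joint): Slide of the green cover plate, m (80 mm across the gap, 130 mm along it, 6 mm thick, underside 121 mm above the bench). 0 = closed, centred over the bolt head; grows to 0.15 = fully open as it moves along the box's -y; starts at 0 to 0.03, stays where it is left, about 1.5 N of friction.
- cover_knob (a point): Centre line of the black upright round knob, 22 mm diameter, in the middle of the cover; the point is 24 mm above the cover's top face. The knob's top is 16 mm above the point, its underside 18 mm below (a 14 mm neck, 6 mm tall, joins it to the cover). Axes as the box's.
- bolt: Bolt; its square brass-coloured head is in the gap under the cover. Origin at its centre: mid-gap, 85 mm above the bench, 35 mm below the tops of wall and bracket. 18 mm thick along x (bolt axis), 26 x 26 mm along its own y and z. An 18 mm shank runs to the bracket. Both sides along the gap are free. Jaws tilted with it (along its own y and z) grip it flat; upright jaws jam on its corners.
- bolt_turn (a joint): Turn of bolt, head, nut and spanner together about the bolt's level axis, rad. 0 = head square with two sides upright (and the spanner level); positive = dragged round by the spanner's weight: the top of the head leans towards the box's +y (a turn about -x). It rests at the stop, 0.30, unless held; lower stop -0.25. The drag is about 0.12 N m (varies).
- spanner: Steel spanner on the nut (0.01 rad of play), on the bracket's outer face, turning with the bolt; origin at the bolt head's centre; lies at x 42 to 52 mm, its handle reaches 180 mm along its y, sagging when the bolt is at its stop. Do not touch or prop it.
- pattern: Round wooden pattern with a boss, 90 mm across, 55 mm tall, standing in the box; origin under its centre. A bystander: leave it where it is.
- bush: Brass bush, 48 mm across, 30 mm tall, standing in the box; origin under its centre. A bystander: leave it where it is.
- washer: Steel washer, 44 mm across, 8 mm thick, on the bench beyond the bracket; origin under its centre. A bystander: leave it where it is.
- can: Orange-labelled spray can, 64 mm across, 190 mm tall, on the bench to the right; origin under its centre. A bystander: leave it where it is.
- hammer: Hammer lying on the bench beyond the bracket; origin at its underside. A bystander: leave it where it is.
- cup: Dark steel cup, 80 mm across, 90 mm tall, on the bench to the right; origin under its centre. A bystander: leave it where it is.
- guide_pin: Steel guide pin standing upright, 22 mm across, 110 mm tall, on the bench to the right; origin under its centre. A bystander: leave it where it is.

How it is judged:
By the outcome, as a careful person would: the job done as asked, in the order asked, and still so for the second after the job is handed in, while the arm keeps its last pose, push and grip.
It also fails if it takes over 48 s, if anything falls off the work surface, if the arm or the gripper's body presses on something with over 40 N, if the wrist force passes 120 N, or if a joint passes its speed limit or range.

### The arm

A 6-joint arm with a two-finger parallel gripper is mounted at the origin on the work surface. World frame = base frame: x ahead of the robot, y to its left, z up, the work surface at z = 0. Lengths are in mm, angles in rad, forces in N, time in s.
With the tool pointing down it reaches from about 350 to 975 mm from the base axis. Payload 7.1 kg.
Tool frame: the origin (TCP) lies between the finger pads; the fingertips stand 8 mm ahead of it and the grasp point (between the pads) lies 11 mm behind it (ctrl.tips_ahead is the distance from the TCP to the fingertips, in mm); y points along the fingers, z is the direction in which the jaws open and shut, and the axes are right-handed (so a half turn about y gives the same grasp; the last joint's range is limited). The gripper opens to 88 mm and grips with 3 to 60 N. Pads are 20 mm wide; open, the fingers measure 115 mm over their backs; the gripper's body (75 mm by 178 mm) begins 61 mm behind the grasp point.
Start: joints at [1.099, 0.423, 1.63, -0, 1.089, -0.019], TCP at [273.396, 562.014, 230.675] pointing down, gripper open.
Joint ranges: [-3, 3], [-0.9, 2.11], [0.09, 2.58], [-1.31, 4.45], [0.11, 2.69], [-2.54, 2.54]. Speed limits (rad/s): [2.39, 2.39, 3.01, 3.14, 3.14, 3.14].

### API

Orientations are given as a rotation vector (axis times angle).
In Python, from workcell import ctrl gives the robot as it stands.
- The arm moves only by the shell command python3 -m creep 'ROWS'. ROWS is JSON, a list of rows, each an object of numbers: "tx", "ty", "tz": the shift along the world's x, y, z in mm; "rx", "ry", "rz": the turn, a rotation vector about the world's x, y, z in rad; "fingers": the closure in counts, from 0 (fully open) to 255 (shut). A call has 1 to 10 rows; each row is the pose to reach, as a shift and turn from the pose commanded when the call began; what a row does not reach only later rows make up. A row lasts 1/8 s, in which the tool goes at most 62.5 mm and 10.7 degrees, less where a joint would pass 70% of its speed; a pose out of reach is approached as far as the arm can. A call with a gripper value outside its range is refused whole. The fingers move at their own pace and stop on an object; the grip force is fixed at half the most. Time passes only in rows, so rows that repeat a pose let the fingers close. It gives the time, the measured TCP pose, the force and the opening at its end, in the units of the state.
- ctrl.get_obs(): the state, without advancing time (a new reading comes with each control period).
- ctrl.get_image(name): name is "scene" or "top" or "wrist"; returns a dict with "pixels" (400x640x3 uint8, blue, green, red), "intrinsics" (3x3 intrinsics, pixels), "k1" (the pictures are not rectified: a ray, as slopes to the right and down, at radius r is drawn at 1 + k1 r^2 times it, then the intrinsics apply), "rvec" (rotation vector, rad) and "tvec" (3), from world to camera coordinates, as OpenCV has them. Camera axes: x right, y down, z forward; pixel columns grow to the right and rows downward; lengths in mm; the calibration is good to about 2 mm. A picture is of the moment at which its call begins. There is no depth.
- ctrl.close_job(): hands the job in, once; it reports no verdict.
The state is a dict: "t": time; "qpos": joint angles; "qvel": joint speeds; "joint_torque": joint torques, N m; "ee_pos": TCP position; "orientation": TCP orientation; "ft_force": force on the tool from outside, world axes, zero at the start; "moment": the same for the moment, N m; "width": finger opening in mm.
Only numpy, scipy, OpenCV 4.12 (cv2) and the standard library are available. Lean on these libraries where they do the work, as an engineer would, in place of code of your own. Each camera call takes 0.05 s, during which the arm holds its last target.

## Working session

There is one attempt and no reset: what is moved stays moved. The work goes in short steps, Python scripts to look and compute and a shell command to move; the robot and the scene stay as the last step left them, time stands still between calls to the robot, and variables do not carry over. Pictures are saved under pics/ and viewed, and the job is handed in when it is done.

```bash
ls; mkdir -p pics; python3 - <<'E'
from workcell import ctrl
import cv2
print(ctrl.get_obs(), ctrl.tips_ahead)
for n in("scene","top","wrist"):
    d=ctrl.get_image(n); cv2.imwrite(f"pics/{n}0.png",d["pixels"])
    print(n,d["intrinsics"],d["k1"],d["rvec"],d["tvec"])
E
```

```text
pics
{'t': 0.0, 'qpos': array([ 1.09899037e+00,  4.23856419e-01,  1.63070907e+00, -2.84850490e-06,
        1.08860303e+00, -1.90126749e-02]), 'qvel': array([-1.06387993e-03, -9.36683226e-04, -2.25797619e-04,  1.06713810e-03,
        1.34007232e-03, -4.33526706e-05]), 'joint_torque': array([-2.30196616e-03, -5.44618142e+01, -2.73659652e+01,  6.42590644e-02,
        2.27889681e-02, -1.45073718e-04]), 'ee_pos': array([273.15411661, 561.52564875, 229.88447775]), 'orientation': array([-1.54301079,  0.35544701, -0.35484513]), 'ft_force': array([ 1.1684587 , -0.68205188, -0.5844678 ]), 'moment': array([ 0.00922139, -0.04679406,  0.00144109]), 'width': 87.90667964887344} 8.0
scene [[434.10618705   0.         319.23652353]
 [  0.         434.10618705 198.39925606]
 [  0.           0.           1.        ]] 0.0004077002841316329 [ 2.20650222  1.02917681 -0.39003992] [-243.09888313 -318.09278764 1363.570163  ]
top [[394.66279186   0.         329.13385644]
 [  0.         394.66279186 194.24955693]
 [  0.           0.           1.        ]] -0.04347420117903062 [ 2.18634531 -2.1664477   0.08191471] [-171.80303927  586.12167269 1096.8231715 ]
wrist [[324.2766744    0.         317.19970114]
 [  0.         324.2766744  202.04448732]
 [  0.           0.           1.        ]] -0.06426930120830554 [-2.46093603 -1.53973171 -0.21050579] [-624.5725919   -34.65583556  390.86082347]
```

View pics/scene0.png

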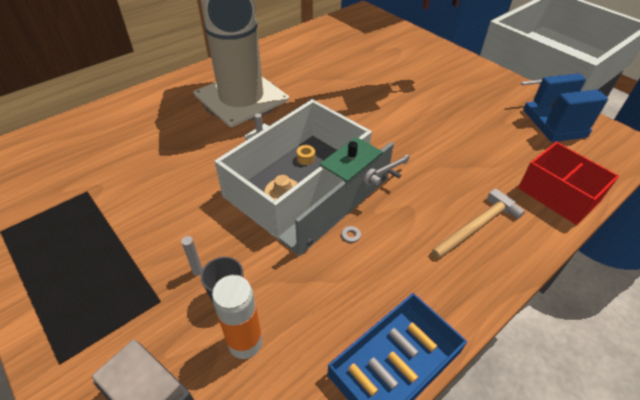

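View pics/top0.png

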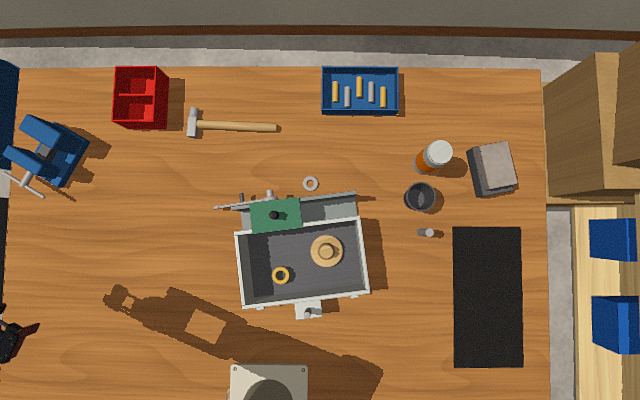

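View pics/wrist0.png

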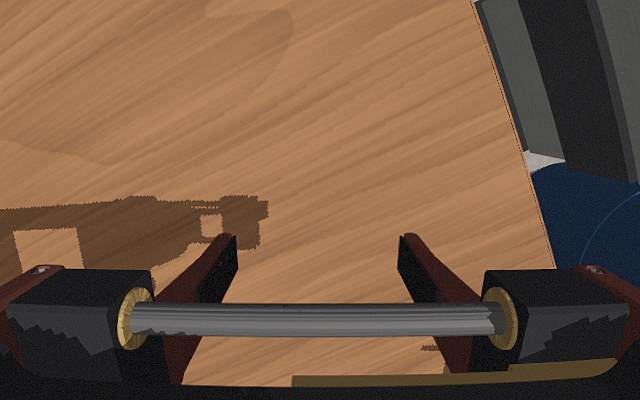

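The top view shows the box in front of the base, the green cover at about (275,214) and its knob at (274,214). The bracket is on the far side with the spanner at its left. I'll zoom in to measure.

```bash
cat > h.py <<'E'
import numpy as np, cv2
from workcell import ctrl
from scipy.spatial.transform import Rotation as R
def cam(n,save=None):
    d=ctrl.get_image(n)
    if save: cv2.imwrite("pics/"+save+".png",d["pixels"])
    return d
def dist(d): return np.array([float(d["k1"]),0,0,0,0])
def proj(d,P):
    return cv2.projectPoints(np.array(P,float).reshape(-1,1,3),np.array(d["rvec"],float),np.array(d["tvec"],float),np.array(d["intrinsics"]),dist(d))[0].reshape(-1,2)
def ray(d,uv):
    p=cv2.undistortPoints(np.array(uv,float).reshape(-1,1,2),np.array(d["intrinsics"]),dist(d)).reshape(-1,2)
    Rm=R.from_rotvec(np.array(d["rvec"]).ravel()).as_matrix(); t=np.array(d["tvec"]).ravel()
    c=-Rm.T@t; v=np.c_[p,np.ones(len(p))]@Rm
    return c,v
def onz(d,uv,z):
    c,v=ray(d,uv); return c+v*((z-c[2])/v[:,2])[:,None]
E
python3 - <<'E'
from h import *
d=cam("top","top1"); im=d["pixels"]
c=cv2.resize(im[180:330,205:385],None,fx=4.4,fy=4,interpolation=cv2.INTER_CUBIC)
c=cv2.resize(im[180:325,205:385],None,fx=4,fy=4,interpolation=cv2.INTER_CUBIC); cv2.imwrite("pics/topc.png",c)
hsv=cv2.cvtColor(im,cv2.COLOR_BGR2HSV)
g=((hsv[...,0]>60)&(hsv[...,0]<90)&(hsv[...,1]>90)).astype(np.uint8)
cs,_=cv2.findContours(g,0,2); k=max(cs,key=cv2.contourArea); r=cv2.minAreaRect(k); b=cv2.boxPoints(r)
print(r,b,onz(d,b,127)); 
s=cam("scene","scene1"); c=cv2.resize(s["pixels"][90:260,210:420],None,fx=3.5,fy=3.5,interpolation=cv2.INTER_CUBIC); cv2.imwrite("pics/scenec.png",c)
E
```

```text
((275.2952575683594, 215.10317993164062), (30.595731735229492, 50.3570671081543), 82.69424438476562) [[248.3758  203.13132]
 [298.32404 196.72769]
 [302.21472 227.07504]
 [252.26648 233.47867]] [[554.34600862  40.86969489 127.        ]
 [572.06606273 -87.85916511 127.        ]
 [494.24056619 -99.0370422  127.        ]
 [476.54762607  28.89425587 127.        ]]
```

View pics/topc.png

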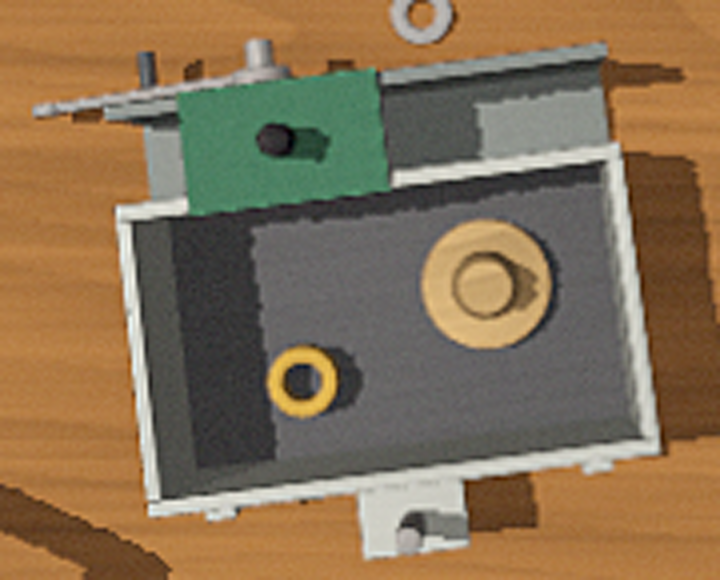

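View pics/scenec.png

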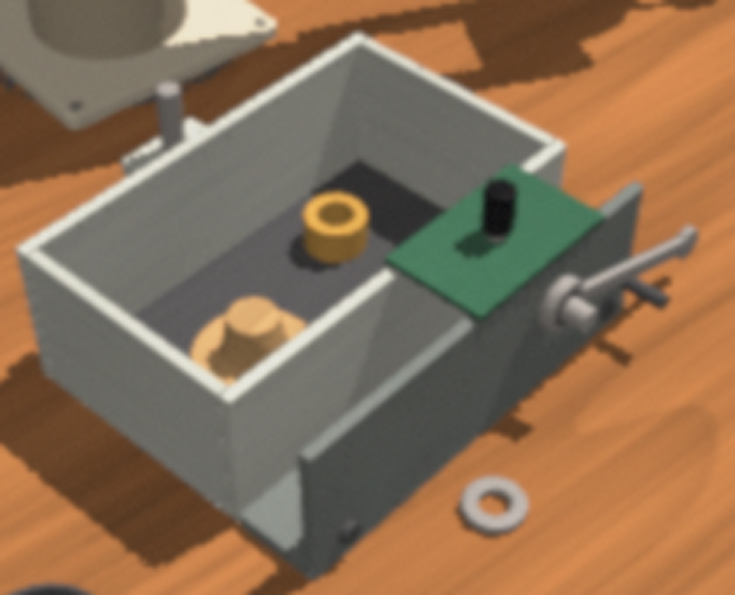

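The crops show the cover with its knob standing up. The box's top corners are at crop pixels (118,207), (620,146), (660,450) and (150,515), and the bracket's far corner is at (606,45). I'll fit the box pose to these.

```bash
python3 - <<'E'
from h import *
d=cam("top"); s=cam("scene")
px=np.array([[118,207],[620,146],[660,450],[150,515],[606,45]])/4+[205,180]-0.375
B=np.array([[-28,100],[-28,-230],[-228,-230],[-228,100],[38,-230]],float)
W=onz(d,px,120)[:,:2]
# rigid 2D kabsch via Rotation.align_vectors
b0,w0=B.mean(0),W.mean(0)
r,_=R.align_vectors(np.c_[W-w0,np.zeros(5)],np.c_[B-b0,np.zeros(5)])
yaw=r.as_rotvec()[2]; Rz=r.as_matrix()[:2,:2]; o=w0-Rz@b0
print("top yaw",yaw,"origin",o,"res",(W-(B@Rz.T+o)).round(1))
px=np.array([[17,250],[358,37],[563,150],[230,397],[305,460],[635,190]])/3.5+[210,90]-0.375
B=np.array([[-228,-230],[-228,100],[-28,100],[-28,-230],[38,-230],[38,100]],float)
W=onz(s,px,120)[:,:2]
b0,w0=B.mean(0),W.mean(0)
r,_=R.align_vectors(np.c_[W-w0,np.zeros(len(B))],np.c_[B-b0,np.zeros(len(B))])
yaw2=r.as_rotvec()[2]; Rz2=r.as_matrix()[:2,:2]; o2=w0-Rz2@b0
print("scene yaw",yaw2,"origin",o2,"res",(W-(B@Rz2.T+o2)).round(1))
# cover centre in box frame, from top
c=np.array([524.3,-29.3]); print("cover box frame",Rz.T@(c-o), Rz2.T@(c-o2))
# knob top z=167
for dd,n in((d,"top"),(s,"scene")):
    hsv=cv2.cvtColor(dd["pixels"],cv2.COLOR_BGR2GRAY); 
    u=proj(dd,[[524.3,-29.3,127],[524.3,-29.3,167]]); print(n,u)
E
```

```text
top yaw 0.13317971470783574 origin [523.02627878 -15.5586715 ] res [[-0.7 -2.3]
 [-2.   0.9]
 [ 2.9  1.2]
 [ 1.9 -1.2]
 [-2.1  1.4]]
scene yaw 0.1301171992001471 origin [522.11117766 -17.89383546] res [[ 3.4  2.8]
 [ 3.8 -2.6]
 [ 0.7 -4.2]
 [-3.   6.9]
 [-2.   2.5]
 [-2.9 -5.4]]
cover box frame [ -0.56221906 -13.78877748] [  0.69036569 -11.59374521]
top [[275.26968165 215.06357753]
 [272.9651222  214.58893946]]
scene [[351.754567   157.27645149]
 [352.91766068 143.74719108]]
```

```bash
python3 - <<'E'
from h import *
o=ctrl.get_obs(); M=R.from_rotvec(o["orientation"]).as_matrix(); print(M.round(3))
yaw=.132; yb=np.array([-np.sin(yaw),np.cos(yaw),0])
for sgn in(1,-1):
    z=sgn*yb; y=np.array([0,0,-1.]); T=np.c_[np.cross(y,z),y,z]
    print(sgn,(R.from_matrix(T)*R.from_matrix(M).inv()).as_rotvec().round(3))
d=cam("top")
# can top and cup etc.
print("can",onz(d,[[438,153]],190),"pattern",onz(d,[[326,251]],55),"cup",onz(d,[[420,197]],90),"guide",onz(d,[[425,232]],110))
k=np.array([523.5,-16.5])
print("knob",[524.3,-29.3],"rel TCP",np.array([524.3,-29.3])-o["ee_pos"][:2])
E
```

```text
[[ 0.899 -0.     0.438]
 [-0.438 -0.     0.899]
 [-0.    -1.    -0.   ]]
1 [ 0.    -0.     0.585]
-1 [-0.    -0.    -2.557]
can [[ 677.40619808 -432.4265264   190.        ]] pattern [[ 429.62729769 -159.56769934   55.        ]] cup [[ 576.99823059 -409.60945034   90.        ]] guide [[ 484.23401811 -417.41165941  110.        ]]
knob [524.3, -29.3] rel TCP [ 250.95041239 -591.22596589]
```

```bash
python3 -m creep '[{"tx":25,"ty":-50,"rz":0.15},{"tx":50,"ty":-105,"rz":0.3},{"tx":75,"ty":-160,"rz":0.45},{"tx":100,"ty":-215,"rz":0.585},{"tx":120,"ty":-270,"rz":0.585},{"tx":145,"ty":-325,"rz":0.585},{"tx":165,"ty":-380,"rz":0.585},{"tx":190,"ty":-435,"rz":0.585},{"tx":215,"ty":-490,"rz":0.585},{"tx":235,"ty":-545,"rz":0.585}]'
```

```text
schema error: expected keys tx, ty, tz, rx, ry, rz, fingers
```

```bash
python3 - <<'E'
from h import *
o=ctrl.get_obs(); print(o["qpos"].round(3),o["ee_pos"],R.from_rotvec(o["orientation"]).as_matrix().round(3),o["t"])
d=cam("wrist","w1")
E
```

```text
[ 1.099  0.423  1.63   0.     1.089 -0.019] [273.35409212 561.94274977 230.54394422] [[ 0.899 -0.     0.437]
 [-0.437 -0.     0.899]
 [-0.    -1.    -0.   ]] 0.4
```

View pics/w1.png

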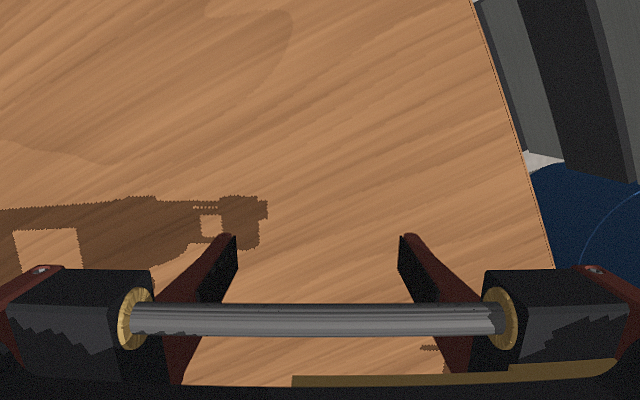

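The picture is unchanged: the call was refused because every row needs all seven keys.

```bash
python3 -m creep '[{"tx":25,"ty":-50,"tz":0,"rx":0,"ry":0,"rz":0.15,"fingers":0},{"tx":50,"ty":-105,"tz":0,"rx":0,"ry":0,"rz":0.3,"fingers":0},{"tx":75,"ty":-160,"tz":0,"rx":0,"ry":0,"rz":0.45,"fingers":0},{"tx":100,"ty":-215,"tz":0,"rx":0,"ry":0,"rz":0.585,"fingers":0},{"tx":120,"ty":-270,"tz":0,"rx":0,"ry":0,"rz":0.585,"fingers":0},{"tx":145,"ty":-325,"tz":0,"rx":0,"ry":0,"rz":0.585,"fingers":0},{"tx":165,"ty":-380,"tz":0,"rx":0,"ry":0,"rz":0.585,"fingers":0},{"tx":190,"ty":-435,"tz":0,"rx":0,"ry":0,"rz":0.585,"fingers":0},{"tx":215,"ty":-490,"tz":0,"rx":0,"ry":0,"rz":0.585,"fingers":0},{"tx":235,"ty":-545,"tz":0,"rx":0,"ry":0,"rz":0.585,"fingers":0}]'
python3 - <<'E'
from h import *
o=ctrl.get_obs(); print(o["qpos"].round(3),o["ee_pos"],R.from_rotvec(o["orientation"]).as_matrix().round(3),o["t"])
d=cam("wrist","w2")
E
```

```text
t: 1.7
ee_pos: [509.3, 15.0, 231.0]
orientation: [-1.568, -0.105, 0.103]
ft_force: [0.2, 0.2, -0.0]
width: 88.2
[ 0.006  0.253  1.882  0.     1.005 -1.697] [509.32554814  15.01055876 231.04073063] [[ 0.991  0.001 -0.132]
 [ 0.132  0.     0.991]
 [ 0.001 -1.    -0.   ]] 1.7
```

View pics/w2.png

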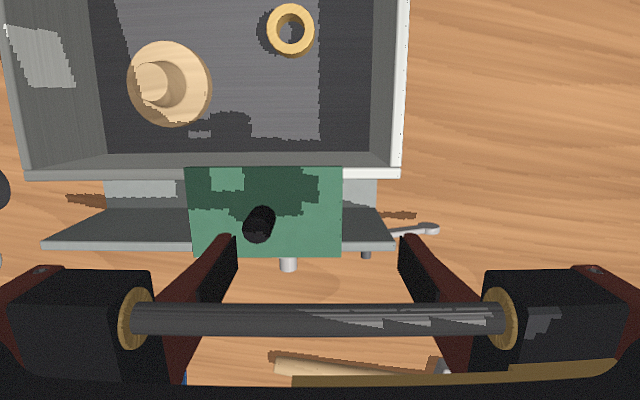

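The wrist view shows the cover corners at about (184,167), (342,167), (341,257) and (194,257), the knob at (259,224), and the nut end at (288,265).

```bash
python3 - <<'E'
from h import *
d=cam("wrist"); im=d["pixels"]; c,_=ray(d,[[320,200]]); print("cam",c)
hsv=cv2.cvtColor(im,cv2.COLOR_BGR2HSV)
g=((hsv[...,0]>60)&(hsv[...,0]<90)&(hsv[...,1]>80)).astype(np.uint8)
g=cv2.morphologyEx(g,cv2.MORPH_CLOSE,np.ones((25,25),np.uint8))
cs,_=cv2.findContours(g,0,2); k=max(cs,key=cv2.contourArea)
ap=cv2.approxPolyDP(k,6,True)[:,0]; print(ap)
W=onz(d,ap,127); print(W.round(1))
o=np.array([522.8,-16.5]); y=.132; Rz=np.array([[np.cos(y),-np.sin(y)],[np.sin(y),np.cos(y)]])
print("in box",((W[:,:2]-o)@Rz).round(1))
bl=((im.max(2)<45)).astype(np.uint8); bl[:195]=0; bl[245:]=0; bl[:,:235]=0; bl[:,290:]=0
cs,_=cv2.findContours(bl,0,2); k=max(cs,key=cv2.contourArea); print(cv2.boundingRect(k),cv2.minAreaRect(k))
# predicted box pts
P=[[-28,100,120],[-28,-230,120],[38,100,120],[38,-230,120],[28,-230,120],[-18,100,120]]
Pw=[np.r_[Rz@np.array(p[:2])+o,p[2]] for p in P]; print(proj(d,Pw).round(0))
kw=np.r_[Rz@np.array([0,-13])+o,167]; print(proj(d,[kw,kw-[0,0,34]]))
nw=onz(d,[[288,265]],85); print("nut in box",((nw[:,:2]-o)@Rz))
c=cv2.resize(im[140:290,30:440],None,fx=1.9,fy=1.9); cv2.imwrite("pics/w2c.png",c)
E
```

```text
cam [4.39602531e+02 1.28322965e-01 3.86535905e+02]
[[348 164]
 [192 165]
 [199 249]
 [212 255]
 [212 281]
 [200 295]
 [210 299]
 [213 285]
 [229 283]
 [236 254]
 [346 254]]
[[477.6  29.4 127. ]
 [494.6 -96.3 127. ]
 [568.4 -88.4 127. ]
 [572.6 -76.7 127. ]
 [598.5 -75.8 127. ]
 [614.7 -86.5 127. ]
 [617.5 -77.1 127. ]
 [602.4 -74.8 127. ]
 [598.3 -60.3 127. ]
 [568.7 -55.6 127. ]
 [555.9  39.9 127. ]]
in box [[-38.8  51.4]
 [-38.4 -75.4]
 [ 35.8 -77.2]
 [ 41.4 -66.2]
 [ 67.2 -68.8]
 [ 81.8 -81.5]
 [ 85.9 -72.5]
 [ 71.3 -68.3]
 [ 69.1 -53.4]
 [ 40.4 -44.8]
 [ 40.2  51.6]]
(250, 203, 33, 38) ((265.4500427246094, 221.6500244140625), (28.460494995117188, 38.263553619384766), 18.434947967529297)
[[405. 175.]
 [ 29. 177.]
 [399. 248.]
 [ 45. 246.]
 [ 42. 236.]
 [404. 187.]]
[[262.1886072  226.44192581]
 [269.0373221  212.19568896]]
nut in box [[72.03448148 -3.67922957]]
```

View pics/w2c.png

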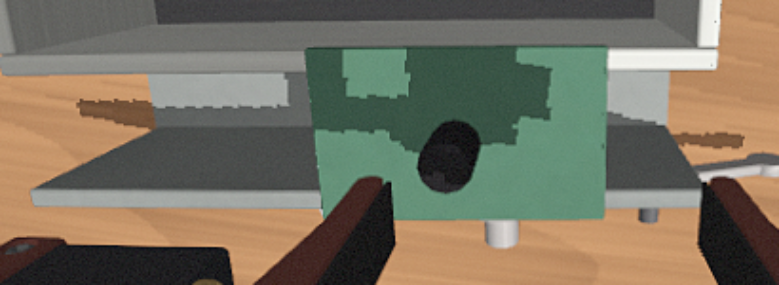

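The measurements agree: the cover is centred at box (0.5, -12.8) and measures 79 x 128 mm, so the knob is at world (525, -29). Next I move above it, go down, and grip it.

```bash
python3 - <<'E'
from h import *
o=ctrl.get_obs(); print(o["ee_pos"],o["t"],o["ft_force"])
E
python3 -m creep '[{"tx":8,"ty":-23,"tz":0,"rx":0,"ry":0,"rz":0,"fingers":0},{"tx":16,"ty":-46,"tz":-10,"rx":0,"ry":0,"rz":0,"fingers":0},{"tx":16,"ty":-46,"tz":-35,"rx":0,"ry":0,"rz":0,"fingers":0},{"tx":16,"ty":-46,"tz":-60,"rx":0,"ry":0,"rz":0,"fingers":0},{"tx":16,"ty":-46,"tz":-78,"rx":0,"ry":0,"rz":0,"fingers":0},{"tx":16,"ty":-46,"tz":-86,"rx":0,"ry":0,"rz":0,"fingers":0},{"tx":16,"ty":-46,"tz":-87,"rx":0,"ry":0,"rz":0,"fingers":0}]'
python3 - <<'E'
from h import *
cam("wrist","w3")
E
```

```text
[510.1981532   12.58922025 230.98561218] 1.8 [-0.89424358  0.68947384 -0.40345747]
t: 2.68
ee_pos: [524.2, -28.5, 143.5]
orientation: [-1.568, -0.104, 0.105]
ft_force: [-0.2, 0.5, -0.5]
width: 88.1
```

View pics/w3.png

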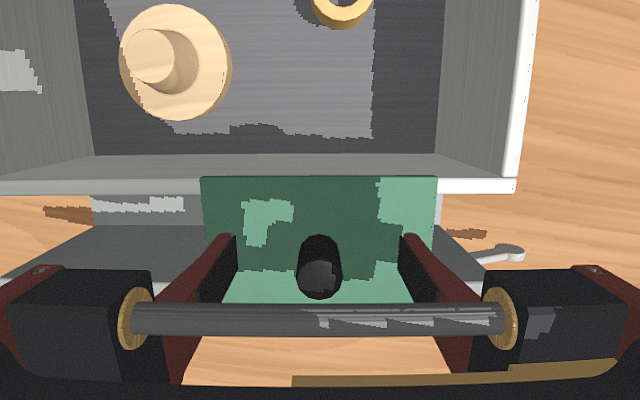

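The knob at (320,265) is centred between the fingers at (225,250) and (410,250), so I close on it.

```bash
python3 -m creep '[{"tx":0,"ty":0,"tz":0,"rx":0,"ry":0,"rz":0,"fingers":255},{"tx":0,"ty":0,"tz":0,"rx":0,"ry":0,"rz":0,"fingers":255},{"tx":0,"ty":0,"tz":0,"rx":0,"ry":0,"rz":0,"fingers":255},{"tx":0,"ty":0,"tz":0,"rx":0,"ry":0,"rz":0,"fingers":255},{"tx":0,"ty":0,"tz":0,"rx":0,"ry":0,"rz":0,"fingers":255},{"tx":0,"ty":0,"tz":0,"rx":0,"ry":0,"rz":0,"fingers":255}]'
```

```text
t: 3.48
ee_pos: [524.4, -29.0, 143.6]
orientation: [-1.568, -0.104, 0.104]
ft_force: [-0.1, 0.3, -0.5]
width: 30.9
```

```bash
python3 -m creep '[{"tx":0,"ty":0,"tz":0,"rx":0,"ry":0,"rz":0,"fingers":255},{"tx":0,"ty":0,"tz":0,"rx":0,"ry":0,"rz":0,"fingers":255},{"tx":0,"ty":0,"tz":0,"rx":0,"ry":0,"rz":0,"fingers":255}]'
```

```text
t: 3.85
ee_pos: [524.4, -28.9, 143.6]
orientation: [-1.568, -0.104, 0.104]
ft_force: [0.7, 1.3, -0.2]
width: 21.5
```

Gripped at 21.5 mm. Now I slide the cover along box -y, about 137 mm to the stop.

```bash
python3 -m creep '[{"tx":1,"ty":-8,"tz":0,"rx":0,"ry":0,"rz":0,"fingers":255},{"tx":3,"ty":-24,"tz":0,"rx":0,"ry":0,"rz":0,"fingers":255},{"tx":5.5,"ty":-42,"tz":0,"rx":0,"ry":0,"rz":0,"fingers":255},{"tx":8,"ty":-60,"tz":0,"rx":0,"ry":0,"rz":0,"fingers":255},{"tx":10,"ty":-78,"tz":0,"rx":0,"ry":0,"rz":0,"fingers":255},{"tx":12.5,"ty":-96,"tz":0,"rx":0,"ry":0,"rz":0,"fingers":255},{"tx":15,"ty":-112,"tz":0,"rx":0,"ry":0,"rz":0,"fingers":255},{"tx":16.5,"ty":-124,"tz":0,"rx":0,"ry":0,"rz":0,"fingers":255},{"tx":17,"ty":-130,"tz":0,"rx":0,"ry":0,"rz":0,"fingers":255},{"tx":17,"ty":-130,"tz":0,"rx":0,"ry":0,"rz":0,"fingers":255}]'
```

```text
t: 5.1
ee_pos: [542.3, -160.3, 143.7]
orientation: [-1.569, -0.105, 0.102]
ft_force: [5.8, -0.9, -6.0]
width: 21.4
```

```bash
python3 -m creep '[{"tx":0.4,"ty":-3,"tz":0,"rx":0,"ry":0,"rz":0,"fingers":255},{"tx":0.8,"ty":-6,"tz":0,"rx":0,"ry":0,"rz":0,"fingers":255},{"tx":0.8,"ty":-6,"tz":0,"rx":0,"ry":0,"rz":0,"fingers":255}]'
```

```text
t: 5.48
ee_pos: [542.5, -162.5, 143.6]
orientation: [-1.564, -0.103, 0.103]
ft_force: [5.7, 18.1, -0.4]
width: 21.3
```

The cover hit its stop with 18 N of reaction at y about -162.5, which puts the box origin at y about -14. I unload the push, release, rise and look.

```bash
python3 -m creep '[{"tx":-0.2,"ty":1.5,"tz":0,"rx":0,"ry":0,"rz":0,"fingers":255},{"tx":-0.2,"ty":1.5,"tz":0,"rx":0,"ry":0,"rz":0,"fingers":0},{"tx":-0.2,"ty":1.5,"tz":0,"rx":0,"ry":0,"rz":0,"fingers":0},{"tx":-0.2,"ty":1.5,"tz":0,"rx":0,"ry":0,"rz":0,"fingers":0},{"tx":-0.2,"ty":1.5,"tz":0,"rx":0,"ry":0,"rz":0,"fingers":0},{"tx":-0.2,"ty":1.5,"tz":0,"rx":0,"ry":0,"rz":0,"fingers":0},{"tx":-0.2,"ty":1.5,"tz":30,"rx":0,"ry":0,"rz":0,"fingers":0},{"tx":-0.2,"ty":1.5,"tz":80,"rx":0,"ry":0,"rz":0,"fingers":0}]'
```

```text
t: 6.48
ee_pos: [540.7, -163.1, 222.9]
orientation: [-1.567, -0.101, 0.107]
ft_force: [0.8, -0.8, -0.1]
width: 86.5
```

```bash
python3 -m creep '[{"tx":-6,"ty":45,"tz":5,"rx":0,"ry":0,"rz":0,"fingers":0},{"tx":-13,"ty":100,"tz":7,"rx":0,"ry":0,"rz":0,"fingers":0},{"tx":-19,"ty":149,"tz":7,"rx":0,"ry":0,"rz":0,"fingers":0},{"tx":-19,"ty":149,"tz":7,"rx":0,"ry":0,"rz":0,"fingers":0},{"tx":-19,"ty":149,"tz":7,"rx":0,"ry":0,"rz":0,"fingers":0}]'
python3 - <<'E'
from h import *
d=cam("wrist","w4"); im=d["pixels"]; cv2.imwrite("pics/w4c.png",cv2.resize(im[140:300,180:440],None,fx=3,fy=3,interpolation=cv2.INTER_CUBIC))
d=cam("top","t4"); cv2.imwrite("pics/t4c.png",cv2.resize(d["pixels"][180:325,205:385],None,fx=4,fy=4,interpolation=cv2.INTER_CUBIC))
E
```

```text
t: 7.1
ee_pos: [523.2, -14.7, 230.8]
orientation: [-1.569, -0.105, 0.104]
ft_force: [0.7, 0.2, -0.2]
width: 87.8
```

View pics/w4c.png

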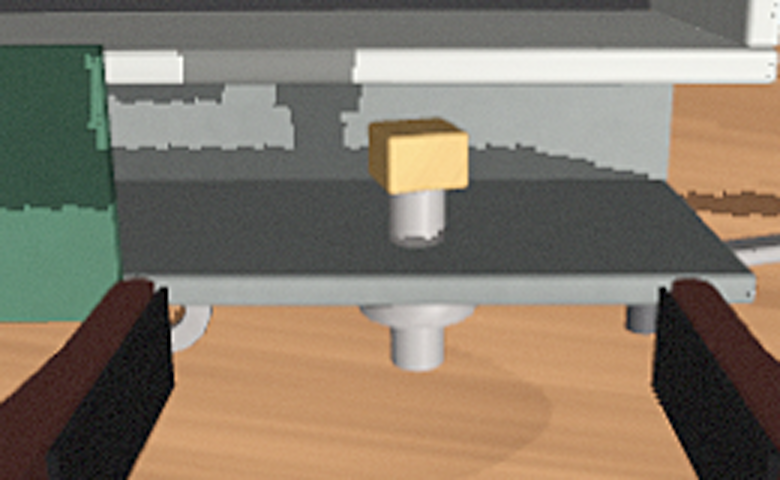

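View pics/t4c.png

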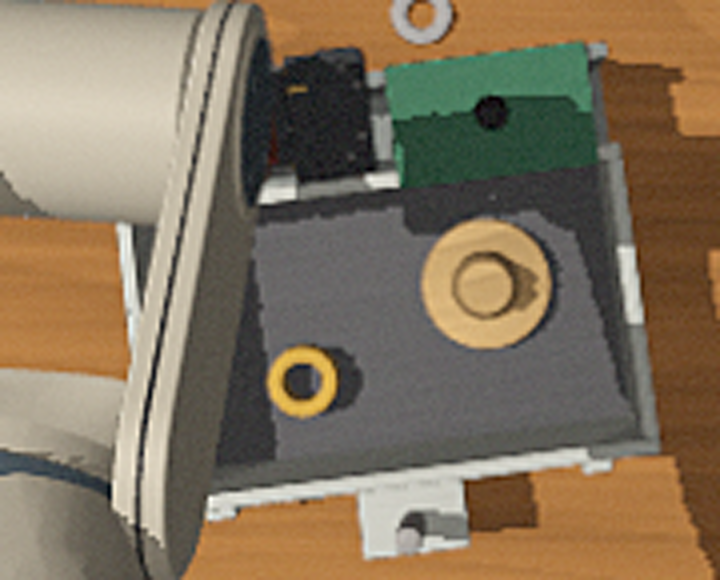

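The wrist crop shows the brass head with its top face at crop (390..467, 132..188) and its -y side as a dark strip on the left, so it is tilted. The top view shows the cover now over the pattern end. I'll check the head's predicted corners against these pixels.

```bash
python3 - <<'E'
from h import *
d=cam("wrist")
px=np.array([[390,133],[465,131],[467,186],[388,190],[370,124]])/3+[180,140]-.33
yaw=.132; Rz=R.from_euler('z',yaw).as_matrix()
a=.30; Ra=R.from_rotvec([-a,0,0]).as_matrix()
L=np.array([[-9,-13,13],[-9,13,13],[9,13,13],[9,-13,13],[-9,-13,-13]])
for o in([522.7,-14,85],[522.8,-16.5,85]):
    P=(Rz@Ra@L.T).T+o; u=proj(d,P); print(o,(px-u).round(1).tolist())
P=(Rz@Ra@L.T).T+[522.7,-14,85]
for p,q in zip(px,P):
    print((onz(d,[p],q[2])[0]-q).round(1))
top=d
hs=cv2.cvtColor(d["pixels"],cv2.COLOR_BGR2HSV)
print(ctrl.get_obs()["ee_pos"])
E
```

```text
[522.7, -14, 85] [[-0.5, 0.2], [-2.7, 1.3], [-1.7, 0.8], [-1.3, -0.1], [0.2, 2.7]]
[522.8, -16.5, 85] [[2.2, 0.4], [0.0, 1.5], [1.0, 1.0], [1.4, 0.1], [2.7, 2.9]]
[ 0.2 -0.5 -0. ]
[ 1.5 -2.3  0. ]
[ 1.  -1.5  0. ]
[ 0.  -1.2 -0. ]
[2.6 0.5 0. ]
[523.17532511 -15.57976051 230.59675557]
```

The head's centre comes out at about world (523.3, -15, 85) with the tilt near 0.30. I tilt the jaws to match and move to a pre-pose 60 mm back along the tilted axis.

```bash
python3 -m creep '[{"tx":0,"ty":5,"tz":0,"rx":-0.1,"ry":-0.013,"rz":0,"fingers":0},{"tx":0,"ty":10,"tz":0,"rx":-0.2,"ry":-0.026,"rz":0,"fingers":0},{"tx":-1,"ty":17,"tz":-10,"rx":-0.297,"ry":-0.0395,"rz":0,"fingers":0},{"tx":-2,"ty":17,"tz":-40,"rx":-0.297,"ry":-0.0395,"rz":0,"fingers":0},{"tx":-2,"ty":17,"tz":-70,"rx":-0.297,"ry":-0.0395,"rz":0,"fingers":0},{"tx":-2,"ty":17,"tz":-88,"rx":-0.297,"ry":-0.0395,"rz":0,"fingers":0},{"tx":-2,"ty":17,"tz":-88,"rx":-0.297,"ry":-0.0395,"rz":0,"fingers":0},{"tx":-2,"ty":17,"tz":-88,"rx":-0.297,"ry":-0.0395,"rz":0,"fingers":0}]'
python3 - <<'E'
from h import *
o=ctrl.get_obs(); print(o["qpos"].round(3),o["ee_pos"],R.from_rotvec(o["orientation"]).as_matrix().round(3))
d=cam("wrist","w5")
E
```

```text
t: 8.25
ee_pos: [521.7, 2.2, 143.4]
orientation: [-1.867, -0.124, 0.09]
ft_force: [0.1, 0.7, 0.7]
width: 87.7
[ 0.153  0.415  1.935 -0.408  0.839 -1.268] [521.69410242   2.21787031 143.42588563] [[ 0.991  0.04  -0.125]
 [ 0.131 -0.293  0.947]
 [ 0.001 -0.955 -0.295]]
```

View pics/w5.png

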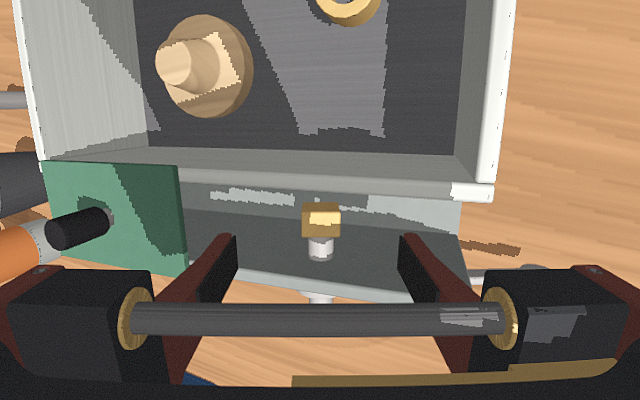

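Seen along the tilted jaws, the head at (321,220) is square on, with no side faces visible, and centred between the fingers. I descend along the tool axis.

```bash
python3 -m creep '[{"tx":0.5,"ty":-4,"tz":-14,"rx":0,"ry":0,"rz":0,"fingers":0},{"tx":1,"ty":-8.5,"tz":-28,"rx":0,"ry":0,"rz":0,"fingers":0},{"tx":1.4,"ty":-12,"tz":-40,"rx":0,"ry":0,"rz":0,"fingers":0},{"tx":1.7,"ty":-14.5,"tz":-48,"rx":0,"ry":0,"rz":0,"fingers":0},{"tx":2,"ty":-16,"tz":-53,"rx":0,"ry":0,"rz":0,"fingers":0},{"tx":2,"ty":-17.3,"tz":-57.5,"rx":0,"ry":0,"rz":0,"fingers":0},{"tx":2,"ty":-17.3,"tz":-57.5,"rx":0,"ry":0,"rz":0,"fingers":0},{"tx":2,"ty":-17.3,"tz":-57.5,"rx":0,"ry":0,"rz":0,"fingers":0}]'
python3 - <<'E'
from h import *
o=ctrl.get_obs(); print(o["ee_pos"],o["moment"])
d=cam("wrist","w6"); d=cam("scene","s6"); cv2.imwrite("pics/s6c.png",cv2.resize(d["pixels"][80:260,240:440],None,fx=3.3,fy=3.3,interpolation=cv2.INTER_CUBIC))
E
```

```text
t: 9.3
ee_pos: [523.2, -14.7, 85.4]
orientation: [-1.867, -0.124, 0.091]
ft_force: [0.4, -1.0, 0.1]
width: 87.8
[523.19096015 -14.72523909  85.40853135] [0.13763328 0.02465383 0.00402528]
```

View pics/w6.png

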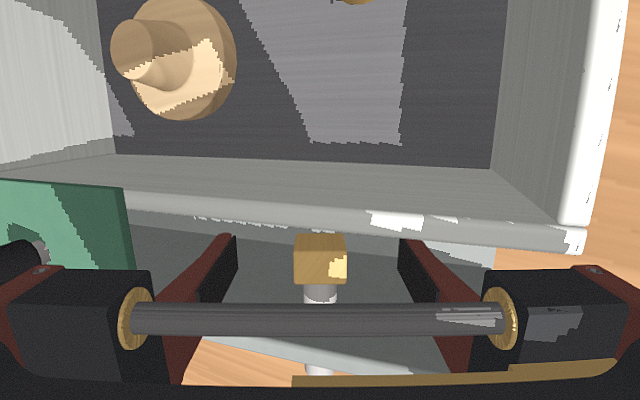

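View pics/s6c.png

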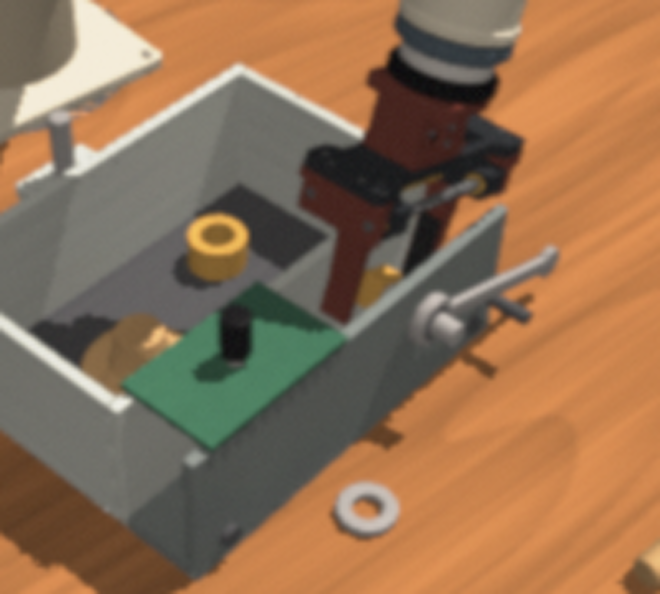

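Both views show the fingers straddling the head, which is at wrist (320,258), clear of everything else and clear of the spanner. I close.

```bash
python3 -m creep '[{"tx":0,"ty":0,"tz":0,"rx":0,"ry":0,"rz":0,"fingers":255},{"tx":0,"ty":0,"tz":0,"rx":0,"ry":0,"rz":0,"fingers":255},{"tx":0,"ty":0,"tz":0,"rx":0,"ry":0,"rz":0,"fingers":255},{"tx":0,"ty":0,"tz":0,"rx":0,"ry":0,"rz":0,"fingers":255},{"tx":0,"ty":0,"tz":0,"rx":0,"ry":0,"rz":0,"fingers":255},{"tx":0,"ty":0,"tz":0,"rx":0,"ry":0,"rz":0,"fingers":255},{"tx":0,"ty":0,"tz":0,"rx":0,"ry":0,"rz":0,"fingers":255},{"tx":0,"ty":0,"tz":0,"rx":0,"ry":0,"rz":0,"fingers":255},{"tx":0,"ty":0,"tz":0,"rx":0,"ry":0,"rz":0,"fingers":255}]'
python3 - <<'E'
from h import *
o=ctrl.get_obs(); print(o["ee_pos"],o["moment"],o["width"])
E
```

```text
t: 10.52
ee_pos: [522.8, -13.8, 84.8]
orientation: [-1.866, -0.124, 0.091]
ft_force: [-1.6, 6.0, -2.1]
width: 26.1
[522.83995763 -13.77339351  84.80015713] [1.28395139 0.19034582 0.04557176] 26.08559208612617
```

Width is 26.1 mm, so the grip is flat. I turn back 0.30 rad about the bolt axis in small steps, with about 1 mm of +y recentring.

```bash
python3 -m creep '[{"tx":0,"ty":0.9,"tz":0,"rx":0,"ry":0,"rz":0,"fingers":255},{"tx":0,"ty":0.9,"tz":0,"rx":0.04,"ry":0.005,"rz":0,"fingers":255},{"tx":0,"ty":0.9,"tz":0,"rx":0.09,"ry":0.012,"rz":0,"fingers":255},{"tx":0,"ty":0.9,"tz":0,"rx":0.14,"ry":0.019,"rz":0,"fingers":255},{"tx":0,"ty":0.9,"tz":0,"rx":0.19,"ry":0.025,"rz":0,"fingers":255},{"tx":0,"ty":0.9,"tz":0,"rx":0.24,"ry":0.032,"rz":0,"fingers":255},{"tx":0,"ty":0.9,"tz":0,"rx":0.28,"ry":0.037,"rz":0,"fingers":255},{"tx":0,"ty":0.9,"tz":0,"rx":0.297,"ry":0.0395,"rz":0,"fingers":255},{"tx":0,"ty":0.9,"tz":0,"rx":0.297,"ry":0.0395,"rz":0,"fingers":255},{"tx":0,"ty":0.9,"tz":0,"rx":0.297,"ry":0.0395,"rz":0,"fingers":255}]'
python3 - <<'E'
from h import *
o=ctrl.get_obs(); print(o["ee_pos"],o["moment"],o["width"],R.from_rotvec(o["orientation"]).as_matrix().round(3))
d=cam("wrist","w7"); d=cam("scene","s7"); cv2.imwrite("pics/s7c.png",cv2.resize(d["pixels"][80:260,240:440],None,fx=3.3,fy=3.3,interpolation=cv2.INTER_CUBIC))
E
```

```text
t: 11.78
ee_pos: [522.8, -13.7, 84.8]
orientation: [-1.568, -0.103, 0.104]
ft_force: [1.4, 4.5, -7.0]
width: 25.9
[522.78531913 -13.66723274  84.79138176] [ 0.57236413 -0.227234    0.0751629 ] 25.945712490088155 [[ 0.991 -0.001 -0.132]
 [ 0.132  0.     0.991]
 [-0.001 -1.     0.   ]]
```

View pics/w7.png

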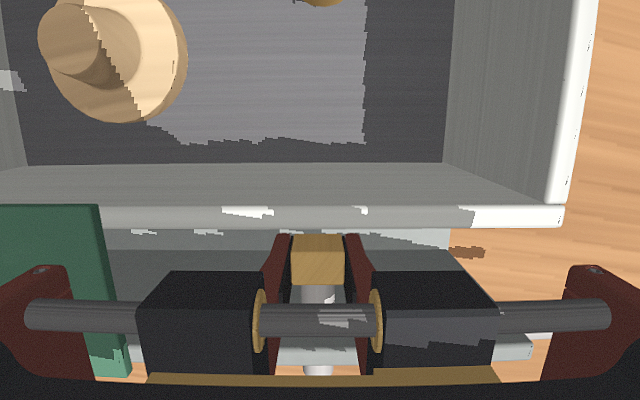

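View pics/s7c.png

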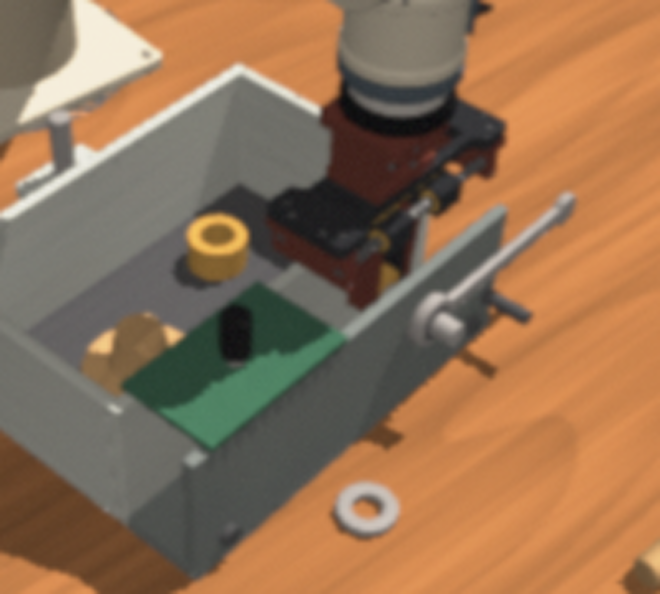

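The head sits flat between upright pads at wrist (318,260), and the spanner has risen roughly parallel to the bracket top. I'll check its level, the cover and the steadiness numerically.

```bash
python3 -m creep '[{"tx":0,"ty":0,"tz":0,"rx":0,"ry":0,"rz":0,"fingers":255},{"tx":0,"ty":0,"tz":0,"rx":0,"ry":0,"rz":0,"fingers":255},{"tx":0,"ty":0,"tz":0,"rx":0,"ry":0,"rz":0,"fingers":255},{"tx":0,"ty":0,"tz":0,"rx":0,"ry":0,"rz":0,"fingers":255},{"tx":0,"ty":0,"tz":0,"rx":0,"ry":0,"rz":0,"fingers":255},{"tx":0,"ty":0,"tz":0,"rx":0,"ry":0,"rz":0,"fingers":255},{"tx":0,"ty":0,"tz":0,"rx":0,"ry":0,"rz":0,"fingers":255},{"tx":0,"ty":0,"tz":0,"rx":0,"ry":0,"rz":0,"fingers":255}]'
python3 - <<'E'
from h import *
Rz=R.from_euler('z',.132).as_matrix(); o=np.array([522.8,-13.8,85])
s=cam("scene","s8"); im=s["pixels"]
vis=cv2.resize(im[120:210,350:440],None,fx=6,fy=6,interpolation=cv2.INTER_CUBIC)
for a,c in((0,(0,255,0)),(.1,(0,0,255)),(.3,(255,0,0))):
    Ra=R.from_rotvec([-a,0,0]).as_matrix()
    u=proj(s,[Rz@Ra@np.array([52,0,0])+o,Rz@Ra@np.array([52,170,0])+o]); print(a,u.round(1).tolist())
    q=((u-[350,120]+.5)*6).astype(int); cv2.line(vis,tuple(map(int,q[0])),tuple(map(int,q[1])),c,1)
cv2.imwrite("pics/s8c.png",vis)
t=cam("top","t8"); im=t["pixels"]; cv2.imwrite("pics/t8c.png",cv2.resize(im[180:325,205:385],None,fx=4,fy=4,interpolation=cv2.INTER_CUBIC))
hsv=cv2.cvtColor(im,cv2.COLOR_BGR2HSV)
g=((hsv[...,0]>60)&(hsv[...,0]<90)&(hsv[...,1]>90)).astype(np.uint8); g[:180]=0; g[330:]=0
g=cv2.morphologyEx(g,cv2.MORPH_CLOSE,np.ones((7,7),np.uint8))
k=max(cv2.findContours(g,0,2)[0],key=cv2.contourArea); b=cv2.boxPoints(cv2.minAreaRect(k)); W=onz(t,b,127)
print(((W-o)@Rz).round(1), ((W.mean(0)-o)@Rz).round(1))
E
```

```text
t: 12.88
ee_pos: [522.8, -13.7, 84.9]
orientation: [-1.568, -0.104, 0.104]
ft_force: [0.7, 4.7, -9.7]
width: 25.5
0 [[372.5, 177.9], [413.8, 142.9]]
0.1 [[372.5, 177.9], [412.5, 148.2]]
0.3 [[372.5, 177.9], [408.9, 159.3]]
[[  39.1  -85.1   42. ]
 [  39.4 -215.4   42. ]
 [ -38.8 -215.2   42. ]
 [ -38.9  -85.6   42. ]] [   0.2 -150.3   42. ]
```

View pics/s8c.png

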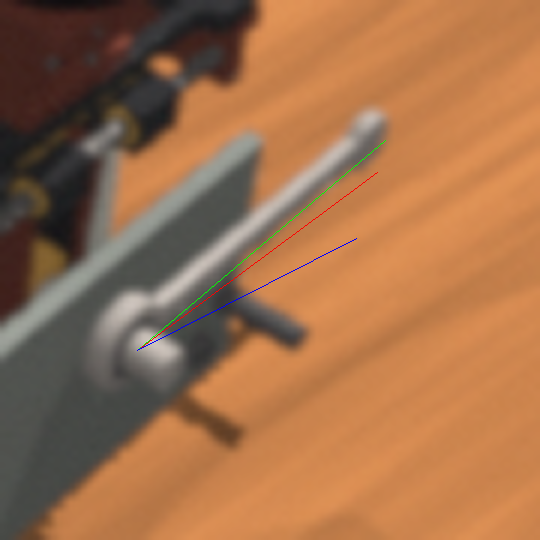

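View pics/t8c.png

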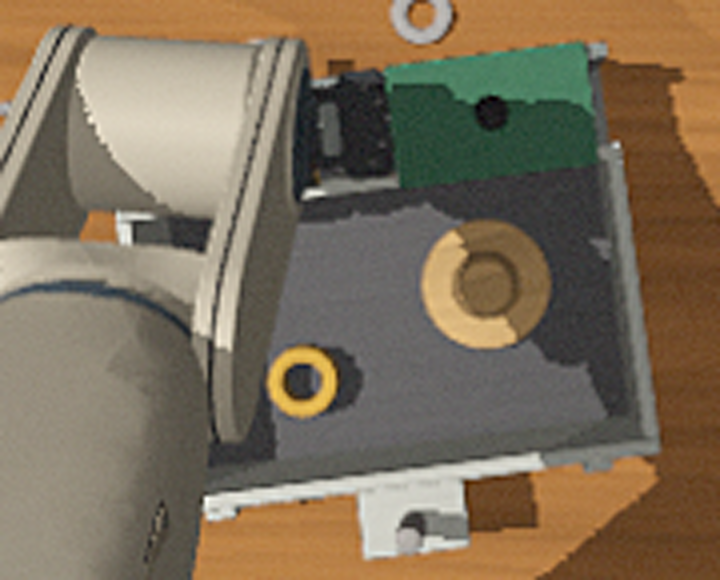

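The handle runs parallel to the predicted level line, the cover is at -150.3 mm in the box frame, and the bystanders have not moved. The force and width readings moved slightly, so I check for creep before handing in.

```bash
for i in 1 2; do :; done; python3 -m creep '[{"tx":0,"ty":0,"tz":0,"rx":0,"ry":0,"rz":0,"fingers":255},{"tx":0,"ty":0,"tz":0,"rx":0,"ry":0,"rz":0,"fingers":255},{"tx":0,"ty":0,"tz":0,"rx":0,"ry":0,"rz":0,"fingers":255},{"tx":0,"ty":0,"tz":0,"rx":0,"ry":0,"rz":0,"fingers":255},{"tx":0,"ty":0,"tz":0,"rx":0,"ry":0,"rz":0,"fingers":255},{"tx":0,"ty":0,"tz":0,"rx":0,"ry":0,"rz":0,"fingers":255},{"tx":0,"ty":0,"tz":0,"rx":0,"ry":0,"rz":0,"fingers":255},{"tx":0,"ty":0,"tz":0,"rx":0,"ry":0,"rz":0,"fingers":255}]'
python3 - <<'E'
from h import *
for i in range(4):
    o=ctrl.get_obs(); print(o["ft_force"].round(1),o["moment"].round(3),round(o["width"],2)); s=cam("scene","s9"); 
a=cv2.imread("pics/s8.png").astype(int); b=cv2.imread("pics/s9.png").astype(int)
print("diff spanner region",np.abs(a-b)[120:210,350:440].max(),np.abs(a-b)[120:210,350:440].mean())
w=cam("wrist","w9")["pixels"]; cv2.imwrite("pics/w9c.png",cv2.resize(w[210:330,230:410],None,fx=4,fy=4,interpolation=cv2.INTER_CUBIC))
cv2.imwrite("pics/s9c.png",cv2.resize(s["pixels"][120:210,350:440],None,fx=6,fy=6,interpolation=cv2.INTER_CUBIC))
E
```

```text
t: 13.98
ee_pos: [522.8, -13.7, 84.9]
orientation: [-1.568, -0.104, 0.104]
ft_force: [2.4, 5.5, -9.0]
width: 25.8
[ 2.4  5.5 -9. ] [ 0.756 -0.367  0.045] 25.81
[ 3.4  5.2 -9.7] [ 0.769 -0.401  0.137] 26.19
[  2.1   4.9 -10.1] [ 0.686 -0.387  0.01 ] 26.27
[  3.3   4.8 -11.1] [ 0.777 -0.378  0.071] 25.55
diff spanner region 6 0.7765432098765432
```

View pics/w9c.png

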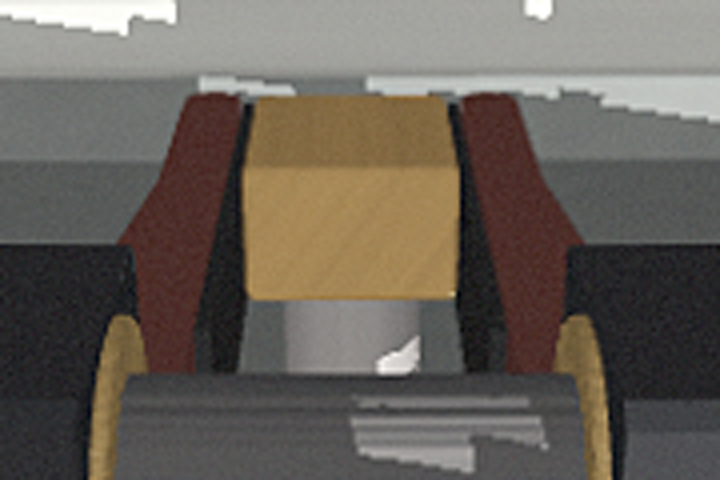

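The head is flat between both pads. The jaw readings are noise around 26 mm, and the spanner region has not changed over 1 s (largest pixel difference 6). Handing in.

```bash
python3 - <<'E'
from workcell import ctrl
print(ctrl.close_job())
E
```

```text
the job is handed in; nothing more can be done
None
```

I slid the cover fully open, gripped the bolt head squarely and turned it back upright. I handed the job in at about 14 s, still gripping the head.

- **Cover:** I gripped the knob and slid the cover until it met its end stop (about 18 N of reaction), then released it. The top view puts its centre 150.3 mm along from the bolt, so it is fully open.
- **Bolt head:** I lowered the jaws into the gap tilted 0.30 rad to match the head and closed on it at 26 mm. I then turned it back 0.30 rad about the bolt axis.
- **Last checks:**
  - The tool is vertical to about 0.001 rad, and the wrist view shows the head flat between both pads.
  - The spanner handle runs parallel to the predicted level line, to within about 0.02 rad by eye. Its picture did not change over a further second, and nothing was touching it.
  - The pattern, bush and washer looked unmoved in the last top view. I did not re-check the can, hammer, cup and guide pin individually at the end, but the arm never went near them.
- **Disagreements:**
  - Camera estimates of the bolt's position differed by 2–4 mm, so I used the value from the cover's stop and the close-up view.
  - The holding force crept from 7 to about 11 N pulling up on the head over the last two seconds, without any motion, so I left it.

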